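# Rewind the label backing until the crank goes light, then lock the reel

### The job

Turn the rewinder's crank clockwise (seen from above) to wind in the spent label backing until its tail pulls free and the crank suddenly goes light; stop there, within a quarter turn. Then push the upright lock tab at the drum's front all the way in towards the drum so that the reel is locked, take the hand away, and leave the mug, plate, trivet and jar standing where they are.

Things in the scene. Friction and masses are not known exactly. Their poses are not given: they have to be found in the camera images.
- rewinder: Bench-top label-backing rewinder, screwed down: closed grey drum, 184 mm across, top 50 mm above the bench, on a dark steel base plate 250 (along x) x 220 x 8 mm. Origin on the bench under the drum's centre, which is also the crank's axis; z up; -x is the front, where the lock tab stands. A black strip inlet, 34 mm high, is at the back (+x).
- crank: The crank on top of the drum: a flat steel arm, 18 mm wide, top 66 mm above the bench, turning horizontally; its x axis points from the drum's centre to the knob. It starts at any angle. Winding in (clockwise from above) takes about 4 to 12 N at the knob, unevenly, for 1 to 2.3 turns, not known beforehand; then the resistance falls within some 20 degrees to 1 N or less. It stays where it is left.
- knob (a point): Middle of the crank's upright black knob: 29 mm thick, from 66 to 111 mm above the bench, its centre 67 mm from the crank's axis. The crank can be pushed round from behind the knob.
- lock_tab (a point): Middle of the top edge of the lock tab's outer face: an upright aluminium plate 40 mm wide (along the rewinder's y), 12 mm thick, 11 to 85 mm above the bench. The outer face looks to the rewinder's -x and starts 130 mm from the drum's centre. Pushed towards the drum (rewinder's +x) it slides 24 mm, with 3 to 4 N, to its end stop and stays where it is left.
- lock (a joint): How far the lock tab is pushed in, in m: 0 out, 0.024 fully in. It goes fully in only from when the crank has gone light until about a third of a turn later; before that, or after cranking farther, it stops hard about 8 mm in: then crank on (if still heavy), or turn the crank back a little (if too far).
- mug: White ceramic mug, 82 mm across, 95 mm high, standing near the rewinder; origin under its centre.
- plate: Green plastic plate, 190 mm across, 20 mm high, lying near the rewinder; origin under its centre.
- trivet: Wooden slatted trivet, 160 x 150 x 20 mm, lying beside the rewinder; origin under its centre.
- jar: Closed glass jar with a twist cap, 72 mm across, 120 mm high, standing near the rewinder; origin under its centre.

How it is judged:
At the end, for the whole second after the job is handed in: The lock tab is fully in (at least 21 of its 24 mm; the mechanism lets it in only when the crank stands between the point where the resistance drops and about a third of a turn beyond), and mug, plate, trivet and jar are within 30 mm of where they began, mug and jar upright (value of joint lock above 0.021 m and distance of each of mug, plate, trivet, jar from where it was at the start of the episode below 0.03 m and angle between each of mug, jar's own z axis and vertical below 0.2 rad); the robot touches nothing.
It fails at once if the mug or jar is knocked over (angle between any of mug, jar's own z axis and vertical above 0.6 rad).
It also fails if it takes over 72 s, if anything falls off the work surface, if the arm or the gripper's body presses on something with over 40 N, if the wrist force passes 120 N, or if a joint passes its speed limit or range.

### The arm

A 6-joint arm with a two-finger parallel gripper is mounted at the origin on the work surface. World frame = base frame: x ahead of the robot, y to its left, z up, the work surface at z = 0. Lengths are in m, angles in rad, forces in N, time in s.
With the tool pointing down it reaches from about 0.275 to 0.775 m from the base axis. Payload 14.6 kg.
Tool frame: the origin (TCP) lies at the very end of the fingers, on their centre line; the grasp point (between the pads) lies 19 mm behind it; z points along the fingers, y is the direction in which the jaws open and shut (so a half turn about z gives the same grasp; the last joint's range is limited). The gripper opens to 85 mm and grips with 20 to 120 N. Pads are 22 mm wide; open, the fingers measure 114 mm over their backs; the gripper's body (76 mm by 85 mm) begins 54 mm behind the grasp point. The pads swing forward as they close: fully open they stand 13 mm farther back than shut.
Start: joints at [0.98, 0.263, -0.048, 1.259, 0, 1.415], TCP at [0.222, 0.476, 0.231] pointing down, gripper open.
Joint ranges: [-2.65, 2.65], [-0.89, 1.7], [-1.18, 1.37], [-2.13, 2.11], [-1.35, 1.29], [-3.14, 3.14]. Speed limits (rad/s): [1.89, 1.89, 2.57, 2.79, 3.14, 3.14].

### API

Orientations are given as a 3x3 rotation matrix whose columns are the frame's x, y, z axes.
In Python, from workcell import env, eyes, nets gives the robot as it stands. The module is installed in compiled form; this text tells all that it offers.
- The arm moves only by the tool move_arm, never from a script. Its arguments are lists of equal length, an entry for each row: "rotation": the turn, a rotation vector about the tool's x, y, z in rad, a list of three; "travel": the shift along the tool's x, y, z in m, a list of three; "claw": the closure, from 0 (fully open) to 1 (shut). In form: {"rotation": [[wx, wy, wz], ...], "travel": [[dx, dy, dz], ...], "claw": [claw, ...]}. A call has exactly 5 rows; each row is the pose to reach, as a shift and turn from the pose commanded when the call began, along the tool's axes at that moment; what a row does not reach only later rows make up. A row lasts 1/8 s, in which the tool goes at most 62.5 mm and 10.7 degrees, less where a joint would pass 70% of its speed; a pose out of reach is approached as far as the arm can. A call with a gripper value outside its range is refused whole. The fingers move at their own pace and stop on an object; "squeeze" is the grip in N (left out, the last holds). Time passes only in rows, so rows that repeat a pose let the fingers close, or fill a call up. It gives the time, the measured TCP pose, the force and the opening at its end, in the units of the state.
- env.state(): the state, without advancing time (a new reading comes with each control period).
- eyes.get_image(name): name is "scene" or "top" or "wrist"; returns a dict with "color" (420x560x3 uint8, red, green, blue), "mtx" (3x3 intrinsics, pixels), "R" (3x3) and "t" (3): a world point X has camera coordinates R X + t. Camera axes: x right, y down, z forward; pixel columns grow to the right and rows downward; lengths in m; the calibration is good to about 2 mm. A picture is of the moment at which its call begins. There is no depth.
- env.job_done(): hands the job in, once; it reports no verdict.
Trained networks look in the newest picture that a camera, given by its name, has taken for a name from the list of things; names that differ only in an ending like _2 or _b are one class to them, and where a whole thing is asked for, a point or a joint stands for the part that bears it (a point fixed in the world has none). Each returns a list of dicts, best first, with "confidence" (0 to 1); they miss things now and then, are a little off and sometimes report something else, mostly with a low value. They report only what shows in the picture. A call takes as long as a camera call.
- nets.silhouettes(label, camera): "mask" (420x560 bool, what is visible of it) and "centre" ([column, row] in pixels, amid what is visible of it).
- nets.tip_of(label, camera): "centre" ([column, row] in pixels: a listed point, or the origin of a listed thing).
The state is a dict: "time_s": time; "qpos": joint angles; "dq": joint speeds; "joint_efforts": joint torques, N m; "tool_pos": TCP position; "ee_rot": TCP orientation; "ft_force": force on the tool from outside, world axes, zero at the start; "moment": the same for the moment, N m; "gripper_width": opening from 0.0 (shut) to 1.0 (fully open).
Only numpy, scipy, OpenCV 4.12 (cv2) and the standard library are available. Lean on these libraries where they do the work, as an engineer would, in place of code of your own. Each camera call takes 0.05 s, during which the arm holds its last target.

## Working session

There is one attempt and no reset: what is moved stays moved. The work goes in short steps, Python scripts to look and compute and a tool call to move; the robot and the scene stay as the last step left them, time stands still between calls to the robot, and variables do not carry over. Pictures are saved under pics/ and viewed, and the job is handed in when it is done.

Besides the shell and the picture viewer there is one more tool, called by a JSON object that holds its "api" and its "payload", one argument or row to a line. move_arm: Moves the arm, as the interface text tells. Its arguments: {"type":"object","properties":{"rotation":{"type":"array"},"travel":{"type":"array"},"claw":{"type":"array"},"squeeze":{"type":"number"}},"required":["rotation","travel","claw"]}

```bash
mkdir -p pics; ls
cat > h.py <<'E'
import numpy as np, cv2
from workcell import env, eyes, nets
def save(n,f):
    im=eyes.get_image(n); cv2.imwrite('pics/'+f,im['color'][:,:,::-1]); return im
def ray(im,px,z):
    K=np.array(im['mtx']);R=np.array(im['R']);t=np.array(im['t'])
    d=R.T@np.linalg.inv(K)@np.array([px[0],px[1],1.]); c=-R.T@t
    return c+d*(z-c[2])/d[2]
E
python3 - <<'E'
from h import *
np.set_printoptions(precision=4,suppress=True)
s=env.state(); print(s)
for cam in ['top','scene']:
    im=save(cam,cam+'0.png')
    for l,z in [('rewinder',0),('knob',.0885),('lock_tab',.085),('crank',.066),('mug',0),('plate',0),('trivet',0),('jar',0)]:
        for r in nets.tip_of(l,cam)[:2]: print(cam,l,r['confidence'],np.array(r['centre']),ray(im,r['centre'],z))
E
```

```text
pics
{'time_s': 0.0, 'qpos': array([ 0.9797,  0.2635, -0.0489,  1.2594, -0.    ,  1.4155]), 'dq': array([-0.0006,  0.0005,  0.0011, -0.0003, -0.0033, -0.0007]), 'joint_efforts': array([ -0.0057, -63.7609,  38.4566,   0.0137,  -0.0005,  -0.    ]), 'tool_pos': array([0.2215, 0.4757, 0.2308]), 'ee_rot': array([[-0.9065,  0.4222, -0.0005],
       [ 0.4222,  0.9065, -0.0009],
       [ 0.0001, -0.001 , -1.    ]]), 'ft_force': array([-0.0182,  0.5881,  1.2641]), 'moment': array([-0.0159, -0.0213, -0.0223]), 'gripper_width': 0.9989935782753748}
top rewinder 0.86 [320.5 179.6] [ 0.6019 -0.0728  0.    ]
top knob 0.8 [346.5 183.2] [ 0.5812 -0.1343  0.0885]
top lock_tab 0.52 [337.6 221. ] [ 0.4829 -0.1085  0.085 ]
top crank 0.62 [325.  172.4] [ 0.6136 -0.0806  0.066 ]
top mug 0.9 [392.7 220.1] [ 0.4844 -0.2707  0.    ]
top plate 0.75 [413.2 132.2] [ 0.7312 -0.3382  0.    ]
top plate 0.43 [324.9 170.5] [ 0.6273 -0.0859  0.    ]
top trivet 0.8 [234.4 182.6] [0.5984 0.169  0.    ]
top jar 0.96 [274.2 245.8] [0.4197 0.0605 0.    ]
scene rewinder 0.91 [222.2 242.6] [ 0.6096 -0.0812  0.    ]
scene knob 0.63 [199.9 201.6] [ 0.5785 -0.1369  0.0885]
scene lock_tab 0.88 [228.3 178. ] [ 0.4748 -0.1037  0.085 ]
scene crank 0.7 [223.5 227.3] [ 0.6247 -0.067   0.066 ]
scene mug 0.75 [170.7 197.2] [ 0.4822 -0.2667  0.    ]
scene plate 0.89 [101.1 262.2] [ 0.7296 -0.3244  0.    ]
scene trivet 0.9 [328.2 253.7] [0.588  0.1636 0.    ]
scene jar 0.87 [297.  199.2] [0.4152 0.057  0.    ]
scene jar 0.64 [170.1 198.5] [ 0.4876 -0.266   0.    ]
```

View pics/top0.png

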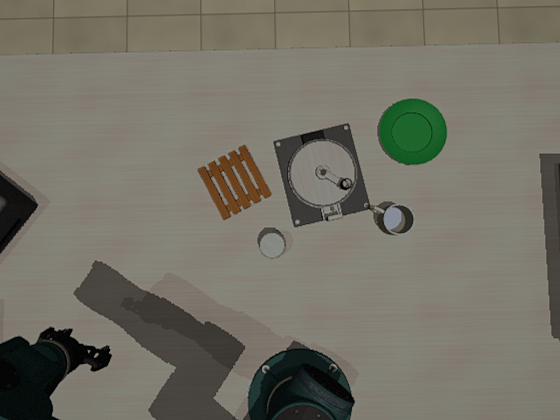

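View pics/scene0.png

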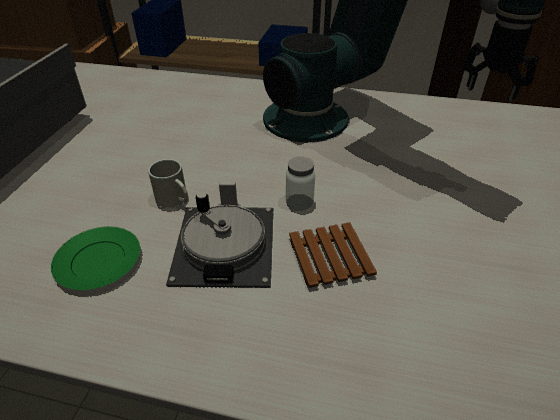

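Run:
```python
import cv2
a=cv2.imread('pics/top0.png')[110:240,260:425]; cv2.imwrite('pics/t_c.png',cv2.resize(a,None,fx=4.6,fy=4.6,interpolation=cv2.INTER_CUBIC))
a=cv2.imread('pics/scene0.png')[150:300,150:300]; cv2.imwrite('pics/s_c.png',cv2.resize(a,None,fx=4,fy=4,interpolation=cv2.INTER_CUBIC))
```

```text
(no output)
```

View pics/t_c.png

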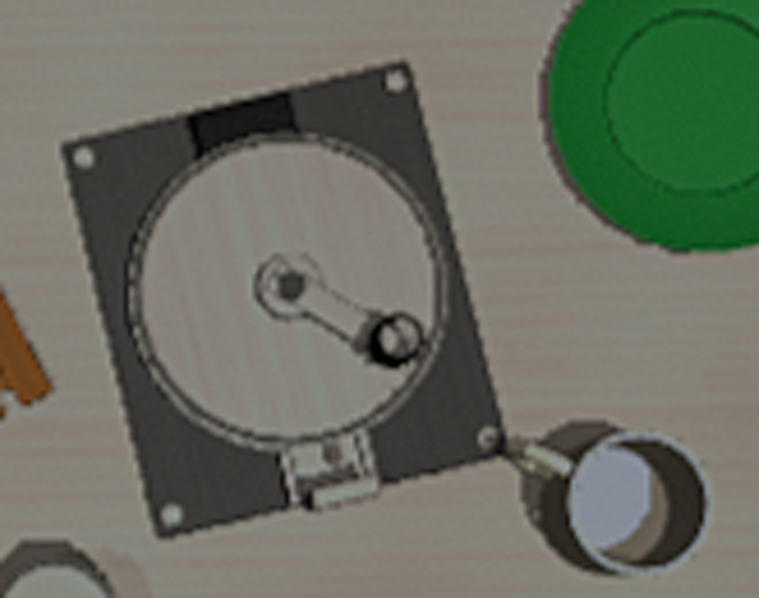

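View pics/s_c.png

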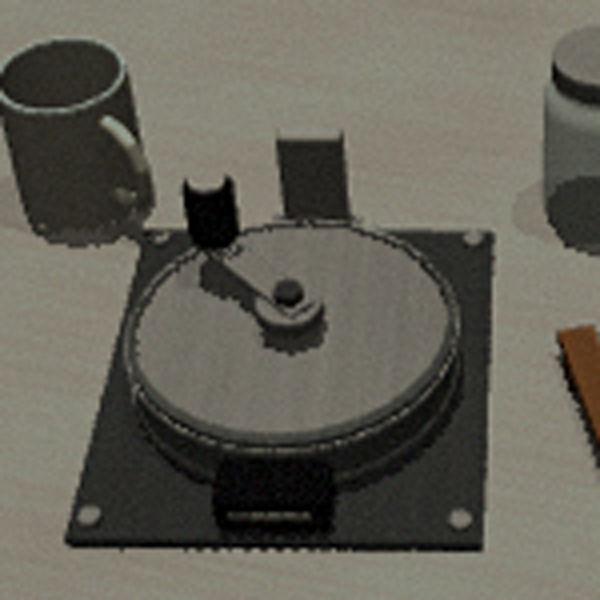

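Run:
```python
from h import *
np.set_printoptions(precision=4,suppress=True)
t=eyes.get_image('top'); s=eyes.get_image('scene')
f=lambda L,k,o:[((x+.5)/k-.5+o[0],(y+.5)/k-.5+o[1]) for x,y in L]
# order: back-left, back-right, front-right, front-left (rewinder -x=front)
T=f([(62,146),(406,62),(502,455),(160,537)],4.6,(260,110))
S=f([(482,546),(67,541),(143,231),(494,235)],4,(150,150))
for im,P in((t,T),(s,S)):
    W=np.array([ray(im,p,.008) for p in P]); print(W[:,:2],W.mean(0))
    b=(W[0]+W[1]-W[2]-W[3])/2; l=(W[0]+W[3]-W[1]-W[2])/2
    print(np.linalg.norm(b),np.linalg.norm(l),np.arctan2(b[1],b[0]),np.arctan2(-l[0],l[1]))
for nm,p in (('hub',(290,284)),('knobtop',(398,338)),('tab outer top',(340,499))):
    q=f([p],4.6,(260,110))[0]; print(nm,[ray(t,q,z)[:2] for z in(.066,.075,.085,.111)])
q=f([(212,182)],4,(150,150))[0];print('knobtop s',ray(s,q,.111))
q=f([(310,133)],4,(150,150))[0];print('tab s',ray(s,q,.085))
```

```text
[[ 0.7119  0.0581]
 [ 0.7595 -0.1535]
 [ 0.5176 -0.2038]
 [ 0.4724  0.0034]] [ 0.6153 -0.074   0.008 ]
0.24636156082897864 0.21447062051123442 0.21482586037909243 0.21810900621941745
[[ 0.7144  0.0601]
 [ 0.7612 -0.1516]
 [ 0.5201 -0.2087]
 [ 0.4735  0.0075]] [ 0.6173 -0.0732  0.008 ]
0.24715858848426253 0.21897477675653587 0.2236706957308959 0.214789866230015
hub [array([ 0.6166, -0.0744]), array([ 0.6155, -0.0737]), array([ 0.6142, -0.073 ]), array([ 0.6108, -0.071 ])]
knobtop [array([ 0.5838, -0.1361]), array([ 0.5829, -0.135 ]), array([ 0.5819, -0.1337]), array([ 0.5792, -0.1305])]
tab outer top [array([ 0.4913, -0.0999]), array([ 0.491, -0.099]), array([ 0.4907, -0.098 ]), array([ 0.49  , -0.0955])]
knobtop s [ 0.5807 -0.1268  0.111 ]
tab s [ 0.494  -0.1004  0.085 ]
```

{"api": "move_arm", "payload": {
  "rotation": [
    [0, 0, 0],
    [0, 0, 0],
    [0, 0, 0],
    [0, 0, 0],
    [0, 0, 0]
  ],
  "travel": [
    [-0.04, -0.025, 0],
    [-0.085, -0.053, 0],
    [-0.13, -0.08, 0],
    [-0.17, -0.105, 0],
    [-0.21, -0.13, 0]
  ],
  "claw": [1, 1, 1, 1, 1],
  "squeeze": 20
}}

```text
time_s: 1.62
tool_pos: [0.3578, 0.2681, 0.2314]
ee_rot: [[-0.907, 0.422, 0.0], [0.422, 0.907, 0.0], [-0.0, 0.0, -1.0]]
ft_force: [0.1, -0.2, 0.1]
gripper_width: 0.003
```

{"api": "move_arm", "payload": {
  "rotation": [
    [0, 0, -0.13],
    [0, 0, -0.26],
    [0, 0, -0.39],
    [0, 0, -0.52],
    [0, 0, -0.655]
  ],
  "travel": [
    [-0.04, -0.025, 0],
    [-0.085, -0.053, 0],
    [-0.13, -0.08, 0],
    [-0.17, -0.105, 0],
    [-0.21, -0.13, 0]
  ],
  "claw": [1, 1, 1, 1, 1]
}}

```text
time_s: 2.25
tool_pos: [0.4934, 0.0614, 0.2314]
ee_rot: [[-0.975, -0.221, 0.0], [-0.221, 0.975, 0.0], [-0.0, -0.0, -1.0]]
ft_force: [0.4, 1.5, 0.1]
gripper_width: -0.004
```

{"api": "move_arm", "payload": {
  "rotation": [
    [0, 0, 0],
    [0, 0, 0],
    [0, 0, 0],
    [0, 0, 0],
    [0, 0, 0]
  ],
  "travel": [
    [-0.017, -0.045, 0],
    [-0.035, -0.09, 0],
    [-0.055, -0.14, 0],
    [-0.07, -0.185, 0.02],
    [-0.085, -0.225, 0.06]
  ],
  "claw": [1, 1, 1, 1, 1]
}}

```text
time_s: 2.88
tool_pos: [0.6261, -0.1402, 0.1716]
ee_rot: [[-0.976, -0.217, 0.003], [-0.217, 0.976, -0.001], [-0.003, -0.002, -1.0]]
ft_force: [0.6, 0.6, -0.2]
gripper_width: -0.003
```

Run:
```python
from h import *
np.set_printoptions(precision=4,suppress=True)
print(env.state()['tool_pos'],env.state()['ft_force'])
w=save('wrist','w1.png'); t=save('scene','s1.png')
cv2.imwrite('pics/s1c.png',cv2.resize(t['color'][100:310,130:330,::-1],None,fx=2.8,fy=2.8,interpolation=cv2.INTER_CUBIC))
```

```text
[ 0.6261 -0.1402  0.1716] [ 0.5783  0.5541 -0.2443]
```

View pics/w1.png

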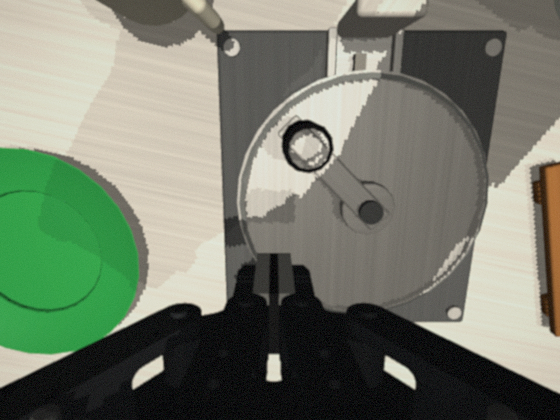

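View pics/s1c.png

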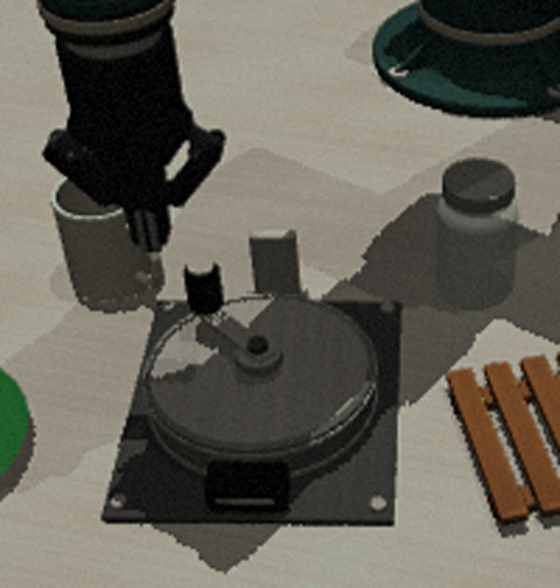

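Run:
```python
from h import *
np.set_printoptions(precision=4,suppress=True)
w=eyes.get_image('wrist')
print('hub',ray(w,(370.5,212),.075)); k=ray(w,(306,146),.111);print('knob',k)
W=np.array([ray(w,p,.008) for p in[(219,31),(507,31)]]);print(W,np.arctan2(*(W[1]-W[0])[[1,0]])-np.pi/2)
for c in [(.616,-.0737)]:
  v=k[:2]-c;print(np.linalg.norm(v),np.degrees(np.arctan2(v[1],v[0])))
print(ray(w,(385,14),.085))
```

```text
hub [ 0.6088 -0.0792  0.075 ]
knob [ 0.5736 -0.1341  0.111 ]
[[ 0.5137 -0.2055  0.008 ]
 [ 0.4678  0.0024  0.008 ]] 0.21692303566198667
0.07378972573737819 -125.02778429631462
[ 0.4973 -0.1062  0.085 ]
```

{"api": "move_arm", "payload": {
  "rotation": [
    [0, 0, 0],
    [0, 0, 0],
    [0, 0, 0],
    [0, 0, 0],
    [0, 0, 0]
  ],
  "travel": [
    [0, 0, 0.025],
    [0, 0, 0.05],
    [0, 0, 0.075],
    [0, 0, 0.092],
    [0, 0, 0.092]
  ],
  "claw": [1, 1, 1, 1, 1]
}}

```text
time_s: 3.65
tool_pos: [0.624, -0.1372, 0.0795]
ee_rot: [[-0.976, -0.218, -0.001], [-0.218, 0.976, 0.0], [0.001, 0.001, -1.0]]
ft_force: [0.4, 0.7, 0.6]
gripper_width: -0.002
```

Run:
```python
import numpy as np
P=lambda a:np.round(67*np.array([-np.cos(np.radians(a)),np.sin(np.radians(a))]))/1000
for i in range(9):
    a0=-93-40*i
    print(a0,[list(map(float,np.round(P(a0-8*k)-P(a0),4)))+[0] for k in range(1,6)])
```

```text
-93 [[0.009, 0.001, 0], [0.018, 0.004, 0], [0.026, 0.007, 0], [0.034, 0.012, 0], [0.042, 0.018, 0]]
-133 [[0.006, 0.007, 0], [0.011, 0.014, 0], [0.016, 0.023, 0], [0.019, 0.032, 0], [0.021, 0.041, 0]]
-173 [[0.0, 0.009, 0], [-0.001, 0.018, 0], [-0.003, 0.028, 0], [-0.006, 0.036, 0], [-0.011, 0.044, 0]]
-213 [[-0.005, 0.008, 0], [-0.012, 0.015, 0], [-0.02, 0.02, 0], [-0.028, 0.025, 0], [-0.036, 0.028, 0]]
-253 [[-0.01, 0.002, 0], [-0.019, 0.003, 0], [-0.028, 0.003, 0], [-0.037, 0.001, 0], [-0.046, -0.002, 0]]
-293 [[-0.009, -0.005, 0], [-0.016, -0.01, 0], [-0.023, -0.016, 0], [-0.029, -0.024, 0], [-0.034, -0.032, 0]]
-333 [[-0.003, -0.008, 0], [-0.006, -0.017, 0], [-0.007, -0.026, 0], [-0.007, -0.036, 0], [-0.005, -0.045, 0]]
-373 [[0.002, -0.009, 0], [0.006, -0.017, 0], [0.011, -0.025, 0], [0.018, -0.032, 0], [0.025, -0.039, 0]]
-413 [[0.008, -0.005, 0], [0.016, -0.009, 0], [0.025, -0.011, 0], [0.034, -0.013, 0], [0.044, -0.013, 0]]
```

{"api": "move_arm", "payload": {
  "rotation": [
    [0, 0, 0],
    [0, 0, 0],
    [0, 0, 0],
    [0, 0, 0],
    [0, 0, 0]
  ],
  "travel": [
    [0.008, -0.001, 0],
    [0.017, 0.001, 0],
    [0.025, 0.004, 0],
    [0.033, 0.009, 0],
    [0.041, 0.015, 0]
  ],
  "claw": [1, 1, 1, 1, 1]
}}

```text
time_s: 4.28
tool_pos: [0.5828, -0.1321, 0.08]
ee_rot: [[-0.976, -0.218, 0.005], [-0.218, 0.976, 0.001], [-0.005, -0.0, -1.0]]
ft_force: [18.1, 4.7, -4.0]
gripper_width: -0.001
```

{"api": "move_arm", "payload": {
  "rotation": [
    [0, 0, 0],
    [0, 0, 0],
    [0, 0, 0],
    [0, 0, 0],
    [0, 0, 0]
  ],
  "travel": [
    [0.006, 0.007, 0],
    [0.011, 0.014, 0],
    [0.016, 0.023, 0],
    [0.019, 0.032, 0],
    [0.021, 0.041, 0]
  ],
  "claw": [1, 1, 1, 1, 1]
}}

```text
time_s: 4.9
tool_pos: [0.5537, -0.0983, 0.0806]
ee_rot: [[-0.976, -0.217, 0.005], [-0.217, 0.976, -0.003], [-0.004, -0.004, -1.0]]
ft_force: [10.7, -9.6, 0.8]
gripper_width: -0.0
```

```bash
cat > r.py <<'E'
from h import *
np.set_printoptions(precision=4,suppress=True)
s=env.state();p=s['tool_pos'];C=np.array([.615,-.0742]);d=p[:2]-C
R=np.array([[.9763,.2164],[-.2164,.9763]]);q=R@d
print('t',s['time_s'],'rew',q,'r',np.linalg.norm(q),'ang',np.degrees(np.arctan2(q[1],q[0])),'f rew',R@s['ft_force'][:2],s['ft_force'][2])
E
python3 r.py
python3 - <<'E'
from h import *
save('wrist','w2.png')
E
```

```text
t 4.9 rew [-0.0651 -0.0102] r 0.06589266343626693 ang -171.05271665393198 f rew [  8.367  -11.7222] 0.7656569505731633
```

View pics/w2.png

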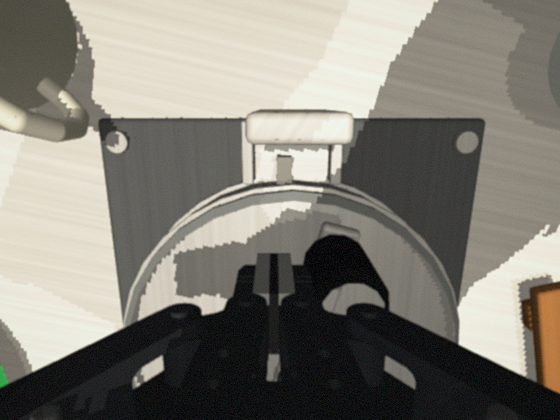

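{"api": "move_arm", "payload": {
  "rotation": [
    [0, 0, 0],
    [0, 0, 0],
    [0, 0, 0],
    [0, 0, 0],
    [0, 0, 0]
  ],
  "travel": [
    [0, 0.009, 0],
    [-0.001, 0.018, 0],
    [-0.003, 0.028, 0],
    [-0.006, 0.036, 0],
    [-0.011, 0.044, 0]
  ],
  "claw": [1, 1, 1, 1, 1]
}}

```text
time_s: 5.58
tool_pos: [0.5532, -0.0528, 0.0799]
ee_rot: [[-0.976, -0.216, 0.001], [-0.216, 0.976, -0.003], [-0.001, -0.003, -1.0]]
ft_force: [0.2, -9.0, 0.8]
gripper_width: -0.001
```

{"api": "move_arm", "payload": {
  "rotation": [
    [0, 0, 0],
    [0, 0, 0],
    [0, 0, 0],
    [0, 0, 0],
    [0, 0, 0]
  ],
  "travel": [
    [-0.005, 0.008, 0],
    [-0.012, 0.015, 0],
    [-0.02, 0.02, 0],
    [-0.028, 0.025, 0],
    [-0.036, 0.028, 0]
  ],
  "claw": [1, 1, 1, 1, 1]
}}

```text
time_s: 6.2
tool_pos: [0.58, -0.0171, 0.0788]
ee_rot: [[-0.976, -0.217, -0.004], [-0.217, 0.976, -0.002], [0.004, -0.001, -1.0]]
ft_force: [-8.1, -7.6, -0.8]
gripper_width: -0.001
```

```bash
python3 r.py
```

```text
t 6.2 rew [-0.0219  0.0634] r 0.06703268190722525 ang 109.0242867806655 f rew [-9.5758 -5.6445] -0.7654033320180715
```

{"api": "move_arm", "payload": {
  "rotation": [
    [0, 0, 0],
    [0, 0, 0],
    [0, 0, 0],
    [0, 0, 0],
    [0, 0, 0]
  ],
  "travel": [
    [-0.01, 0.002, 0],
    [-0.019, 0.003, 0],
    [-0.028, 0.003, 0],
    [-0.037, 0.001, 0],
    [-0.046, -0.002, 0]
  ],
  "claw": [1, 1, 1, 1, 1]
}}

```text
time_s: 6.82
tool_pos: [0.6245, -0.009, 0.0786]
ee_rot: [[-0.976, -0.217, -0.005], [-0.217, 0.976, -0.001], [0.006, 0.0, -1.0]]
ft_force: [-11.9, -3.8, 1.8]
gripper_width: -0.001
```

{"api": "move_arm", "payload": {
  "rotation": [
    [0, 0, 0],
    [0, 0, 0],
    [0, 0, 0],
    [0, 0, 0],
    [0, 0, 0]
  ],
  "travel": [
    [-0.009, -0.005, 0],
    [-0.016, -0.01, 0],
    [-0.023, -0.016, 0],
    [-0.029, -0.024, 0],
    [-0.034, -0.032, 0]
  ],
  "claw": [1, 1, 1, 1, 1]
}}

```text
time_s: 7.45
tool_pos: [0.6648, -0.0316, 0.0785]
ee_rot: [[-0.976, -0.218, -0.005], [-0.218, 0.976, 0.002], [0.005, 0.003, -1.0]]
ft_force: [-12.4, 6.9, 1.5]
gripper_width: 0.002
```

{"api": "move_arm", "payload": {
  "rotation": [
    [0, 0, 0],
    [0, 0, 0],
    [0, 0, 0],
    [0, 0, 0],
    [0, 0, 0]
  ],
  "travel": [
    [-0.003, -0.008, 0],
    [-0.006, -0.017, 0],
    [-0.007, -0.026, 0],
    [-0.007, -0.036, 0],
    [-0.005, -0.045, 0]
  ],
  "claw": [1, 1, 1, 1, 1]
}}

```text
time_s: 8.07
tool_pos: [0.6785, -0.0731, 0.0779]
ee_rot: [[-0.976, -0.218, -0.007], [-0.218, 0.976, 0.004], [0.006, 0.006, -1.0]]
ft_force: [-15.4, 13.7, -1.9]
gripper_width: 0.002
```

```bash
python3 r.py
```

```text
t 8.075 rew [ 0.0623 -0.0126] r 0.0635276435468974 ang -11.472627553876311 f rew [-12.1125  16.6921] -1.9178821236037105
```

{"api": "move_arm", "payload": {
  "rotation": [
    [0, 0, 0],
    [0, 0, 0],
    [0, 0, 0],
    [0, 0, 0],
    [0, 0, 0]
  ],
  "travel": [
    [0.002, -0.009, 0],
    [0.006, -0.017, 0],
    [0.011, -0.025, 0],
    [0.018, -0.032, 0],
    [0.025, -0.039, 0]
  ],
  "claw": [1, 1, 1, 1, 1]
}}

```text
time_s: 8.7
tool_pos: [0.6657, -0.1168, 0.0791]
ee_rot: [[-0.976, -0.219, 0.0], [-0.219, 0.976, 0.004], [-0.001, 0.004, -1.0]]
ft_force: [4.5, 13.1, -1.9]
gripper_width: 0.003
```

{"api": "move_arm", "payload": {
  "rotation": [
    [0, 0, 0],
    [0, 0, 0],
    [0, 0, 0],
    [0, 0, 0],
    [0, 0, 0]
  ],
  "travel": [
    [0.008, -0.005, 0],
    [0.016, -0.009, 0],
    [0.025, -0.011, 0],
    [0.034, -0.013, 0],
    [0.044, -0.013, 0]
  ],
  "claw": [1, 1, 1, 1, 1]
}}

```text
time_s: 9.32
tool_pos: [0.6271, -0.1398, 0.0797]
ee_rot: [[-0.976, -0.218, 0.003], [-0.218, 0.976, 0.002], [-0.004, 0.002, -1.0]]
ft_force: [11.7, 10.0, -1.8]
gripper_width: 0.003
```

```bash
python3 r.py
```

```text
t 9.325 rew [-0.0024 -0.0667] r 0.06669500016120344 ang -92.0250201127025 f rew [13.5548  7.2211] -1.834756920777152
```

{"api": "move_arm", "payload": {
  "rotation": [
    [0, 0, 0],
    [0, 0, 0],
    [0, 0, 0],
    [0, 0, 0],
    [0, 0, 0]
  ],
  "travel": [
    [0.009, 0.001, 0],
    [0.018, 0.004, 0],
    [0.026, 0.007, 0],
    [0.034, 0.012, 0],
    [0.042, 0.018, 0]
  ],
  "claw": [1, 1, 1, 1, 1]
}}

```text
time_s: 9.95
tool_pos: [0.5839, -0.132, 0.0804]
ee_rot: [[-0.976, -0.218, 0.007], [-0.218, 0.976, 0.001], [-0.007, -0.001, -1.0]]
ft_force: [19.7, 4.7, -3.5]
gripper_width: -0.003
```

{"api": "move_arm", "payload": {
  "rotation": [
    [0, 0, 0],
    [0, 0, 0],
    [0, 0, 0],
    [0, 0, 0],
    [0, 0, 0]
  ],
  "travel": [
    [0.006, 0.007, 0],
    [0.011, 0.014, 0],
    [0.016, 0.023, 0],
    [0.019, 0.032, 0],
    [0.021, 0.041, 0]
  ],
  "claw": [1, 1, 1, 1, 1]
}}

```text
time_s: 10.58
tool_pos: [0.5513, -0.0968, 0.0795]
ee_rot: [[-0.976, -0.217, 0.0], [-0.217, 0.976, -0.0], [-0.0, -0.0, -1.0]]
ft_force: [0.2, 0.9, 0.0]
gripper_width: 0.002
```

{"api": "move_arm", "payload": {
  "rotation": [
    [0, 0, 0],
    [0, 0, 0],
    [0, 0, 0],
    [0, 0, 0],
    [0, 0, 0]
  ],
  "travel": [
    [0, 0.003, 0],
    [0, 0.006, 0],
    [0, 0.009, 0],
    [0, 0.012, 0],
    [0, 0.014, 0]
  ],
  "claw": [1, 1, 1, 1, 1]
}}

```text
time_s: 11.2
tool_pos: [0.5488, -0.0832, 0.0792]
ee_rot: [[-0.976, -0.217, -0.0], [-0.217, 0.976, 0.0], [0.0, 0.0, -1.0]]
ft_force: [-0.3, -0.4, 0.2]
gripper_width: 0.003
```

```bash
python3 r.py
python3 - <<'E'
from h import *
save('wrist','w3.png')
E
```

```text
t 11.2 rew [-0.0666  0.0055] r 0.06685843880016365 ang 175.25590081052403 f rew [-0.3991 -0.3204] 0.24112190115412302
```

View pics/w3.png

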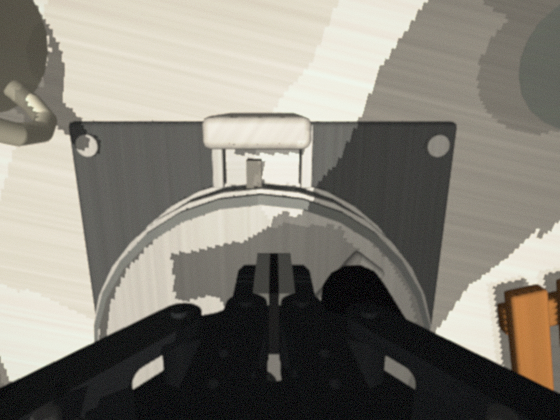

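{"api": "move_arm", "payload": {
  "rotation": [
    [0, 0, 0],
    [0, 0, 0],
    [0, 0, 0],
    [0, 0, 0],
    [0, 0, 0]
  ],
  "travel": [
    [0, 0, -0.04],
    [0.01, -0.002, -0.07],
    [0.05, -0.005, -0.07],
    [0.09, -0.005, -0.07],
    [0.1, -0.005, -0.07]
  ],
  "claw": [1, 1, 1, 1, 1]
}}

```text
time_s: 11.88
tool_pos: [0.4505, -0.1101, 0.1495]
ee_rot: [[-0.976, -0.216, -0.0], [-0.216, 0.976, 0.0], [0.0, 0.0, -1.0]]
ft_force: [0.5, -0.2, 0.2]
gripper_width: 0.0
```

```bash
python3 r.py
python3 - <<'E'
from h import *
w=save('wrist','w4.png')
for c in ('top','scene'):
    im=eyes.get_image(c)
    for l,z in (('knob',.0885),('lock_tab',.085)):
        for r in nets.tip_of(l,c)[:1]: print(c,l,r['confidence'],ray(im,r['centre'],z))
E
```

```text
t 11.875 rew [-0.1684  0.0005] r 0.16838422218974572 ang 179.82381485264287 f rew [ 0.4537 -0.3146] 0.18987904688249552
top knob 0.61 [ 0.55747685 -0.04648053  0.0885    ]
top lock_tab 0.47 [ 0.48723379 -0.10153468  0.085     ]
scene knob 0.89 [ 0.5527344 -0.0434572  0.0885   ]
scene lock_tab 0.64 [0.5174435 0.0831024 0.085    ]
```

View pics/w4.png

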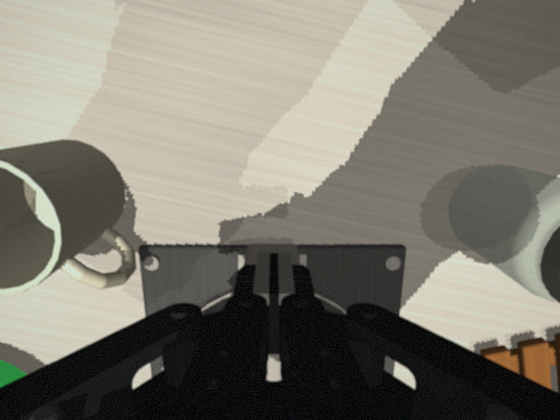

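{"api": "move_arm", "payload": {
  "rotation": [
    [0, 0, 0],
    [0, 0, 0],
    [0, 0, 0],
    [0, 0, 0],
    [0, 0, 0]
  ],
  "travel": [
    [0, 0, 0.025],
    [0, 0, 0.05],
    [0, 0, 0.075],
    [0, 0, 0.09],
    [0, 0, 0.09]
  ],
  "claw": [1, 1, 1, 1, 1]
}}

```text
time_s: 12.85
tool_pos: [0.4521, -0.1096, 0.0584]
ee_rot: [[-0.976, -0.218, -0.002], [-0.218, 0.976, 0.001], [0.002, 0.001, -1.0]]
ft_force: [-0.3, -0.4, 1.2]
gripper_width: 0.001
```

{"api": "move_arm", "payload": {
  "rotation": [
    [0, 0, 0],
    [0, 0, 0],
    [0, 0, 0],
    [0, 0, 0],
    [0, 0, 0]
  ],
  "travel": [
    [-0.008, 0, 0],
    [-0.016, 0, 0],
    [-0.022, 0, 0],
    [-0.028, 0, 0],
    [-0.034, 0, 0]
  ],
  "claw": [1, 1, 1, 1, 1]
}}

```text
time_s: 13.48
tool_pos: [0.4854, -0.1026, 0.0593]
ee_rot: [[-0.976, -0.217, -0.001], [-0.217, 0.976, -0.0], [0.001, -0.0, -1.0]]
ft_force: [-3.3, -1.6, 2.1]
gripper_width: -0.001
```

```bash
python3 r.py
```

```text
t 13.475 rew [-0.1326  0.0004] r 0.13262270905638984 ang 179.8463244824969 f rew [-3.6081 -0.8675] 2.1042304268285887
```

{"api": "move_arm", "payload": {
  "rotation": [
    [0, 0, 0],
    [0, 0, 0],
    [0, 0, 0],
    [0, 0, 0],
    [0, 0, 0]
  ],
  "travel": [
    [-0.002, 0, 0],
    [-0.004, 0, 0],
    [-0.006, 0, 0],
    [-0.007, 0, 0],
    [-0.008, 0, 0]
  ],
  "claw": [1, 1, 1, 1, 1]
}}

```text
time_s: 14.1
tool_pos: [0.4932, -0.1008, 0.0592]
ee_rot: [[-0.976, -0.217, -0.0], [-0.217, 0.976, 0.0], [0.0, 0.0, -1.0]]
ft_force: [-1.8, -0.3, 0.9]
gripper_width: 0.003
```

{"api": "move_arm", "payload": {
  "rotation": [
    [0, 0, 0],
    [0, 0, 0],
    [0, 0, 0],
    [0, 0, 0],
    [0, 0, 0]
  ],
  "travel": [
    [-0.002, 0, 0],
    [-0.004, 0, 0],
    [-0.006, 0, 0],
    [-0.007, 0, 0],
    [-0.008, 0, 0]
  ],
  "claw": [1, 1, 1, 1, 1]
}}

```text
time_s: 14.72
tool_pos: [0.5003, -0.0992, 0.0592]
ee_rot: [[-0.976, -0.217, -0.002], [-0.217, 0.976, -0.001], [0.002, -0.0, -1.0]]
ft_force: [-11.6, -4.6, 6.6]
gripper_width: 0.003
```

```bash
python3 r.py
```

```text
t 14.725 rew [-0.1174  0.0004] r 0.11735299848673654 ang 179.81061167058212 f rew [-12.3385  -1.9783] 6.580748156685642
```

{"api": "move_arm", "payload": {
  "rotation": [
    [0, 0, 0],
    [0, 0, 0],
    [0, 0, 0],
    [0, 0, 0],
    [0, 0, 0]
  ],
  "travel": [
    [-0.001, 0, 0],
    [-0.002, 0, 0],
    [-0.003, 0, 0],
    [-0.003, 0, 0],
    [-0.003, 0, 0]
  ],
  "claw": [1, 1, 1, 1, 1]
}}

```text
time_s: 15.35
tool_pos: [0.5004, -0.0991, 0.0591]
ee_rot: [[-0.976, -0.216, -0.007], [-0.216, 0.976, -0.002], [0.007, -0.001, -1.0]]
ft_force: [-26.5, -9.6, 18.6]
gripper_width: -0.003
```

```bash
python3 r.py
```

```text
t 15.35 rew [-0.1172  0.0005] r 0.11723295758447398 ang 179.77270742454553 f rew [-27.9815  -3.6562] 18.553821645165836
```

At a hard stop, about where full-in is expected. Back off, raise, and look.

{"api": "move_arm", "payload": {
  "rotation": [
    [0, 0, 0],
    [0, 0, 0],
    [0, 0, 0],
    [0, 0, 0],
    [0, 0, 0]
  ],
  "travel": [
    [0.02, 0, 0],
    [0.05, 0, 0],
    [0.06, 0, -0.03],
    [0.08, 0, -0.08],
    [0.1, 0, -0.13]
  ],
  "claw": [1, 1, 1, 1, 1]
}}

```text
time_s: 15.98
tool_pos: [0.4061, -0.1202, 0.1909]
ee_rot: [[-0.976, -0.218, 0.001], [-0.218, 0.976, 0.0], [-0.001, -0.0, -1.0]]
ft_force: [1.4, -1.9, -0.3]
gripper_width: 0.003
```

```bash
python3 r.py
python3 - <<'E'
from h import *
np.set_printoptions(precision=4,suppress=True)
for c in ('top','scene'):
    im=save(c,c+'5.png')
    for l,z in (('knob',.0885),('lock_tab',.085),('mug',0),('plate',0),('trivet',0),('jar',0)):
        for r in nets.tip_of(l,c)[:1]: print(c,l,r['confidence'],ray(im,r['centre'],z))
    o=(260,110) if c=='top' else (150,150)
    a=im['color'][o[1]:o[1]+140,o[0]:o[0]+150,::-1]
    cv2.imwrite(f'pics/{c}5c.png',cv2.resize(a,None,fx=4,fy=4,interpolation=cv2.INTER_CUBIC))
E
```

```text
t 15.975 rew [-0.2139  0.0003] r 0.21394473867425626 ang 179.9097853199222 f rew [ 0.9739 -2.1175] -0.27928715869034926
top knob 0.71 [ 0.5581 -0.0431  0.0885]
top lock_tab 0.67 [ 0.5105 -0.0996  0.085 ]
top mug 0.63 [ 0.4889 -0.2673  0.    ]
top plate 0.39 [ 0.6148 -0.0777  0.    ]
top trivet 0.84 [0.5962 0.1716 0.    ]
scene knob 0.82 [ 0.5454 -0.0464  0.0885]
scene lock_tab 0.5 [ 0.5036 -0.086   0.085 ]
scene plate 0.86 [ 0.7352 -0.3238  0.    ]
scene trivet 0.76 [0.588  0.1622 0.    ]
scene jar 0.81 [0.4102 0.0639 0.    ]
```

View pics/top5c.png

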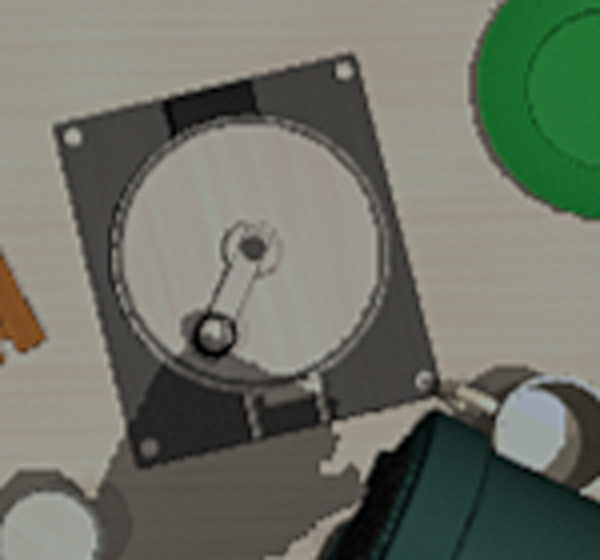

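View pics/scene5c.png

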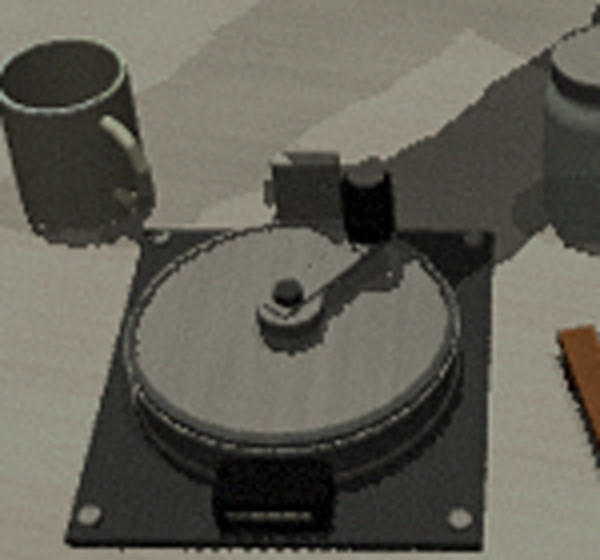

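The tab now stands against the drum. The detected top edge moved about 24 mm and the bystanders haven't moved, so I'm handing in.

```bash
python3 -c "
from h import *
print(env.job_done()); print(env.state()['time_s'])"
```

```text
the job is handed in; nothing more can be done
None
the job is handed in; nothing more can be done
```

I wound the crank clockwise from behind the knob with shut fingers until it went light, then pushed the lock tab in to its end stop. I then took the hand away and handed the job in at about 16 s.

- **Crank:** Force at the fingers was about 8–20 N while winding. It fell to about 1 N or less roughly 1.1–1.2 turns from the start. I pushed about 11° more to confirm it stayed light. By my angle estimates the knob ended up to about 60° past the drop, inside the quarter turn.
- **Lock tab:** It stopped hard: the last 3 mm commanded gave about 0.2 mm of movement, with the wrist force rising to about 34 N in total. The fingers stopped at 117 mm from the drum's axis, where I expected fully in. The top camera put the tab's edge about 24 mm further in than before, and the pictures show it against the drum.
- **Mug, plate, trivet and jar:** Each was re-detected in one or both cameras within about 9 mm of its start, apart from the top camera's plate result below. Mug and jar were upright in the pictures.
- **Checks that disagreed or failed:** In the last look the top camera did not report the jar, the scene camera did not report the mug, and the top camera's plate result (confidence 0.39) was really the drum. In the look just before the lock push, the scene camera put the tab about 19 cm off. After the push its tab position differed from the top camera's by about 15 mm. For the tab I went by the contact position and the pictures.

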